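# Chuck key left in the lathe: stop it and point it out

## Task

Someone has left the chuck key in the lathe's chuck. Push the big mushroom stop button on the remote control box all the way down so that it locks, then show the trainee the mistake: point at the key for two seconds, fingertips just above the middle of its T-handle, and then point in the same way at the one empty hole in the wooden accessory block, where the key belongs, and finish still pointing there. Do not touch the key, the lathe or the block, do not press the small start button, and leave everything else where it stands.

Things in the scene. Friction and masses are not known exactly. Their poses are not given: they have to be found in the camera images.
- lathe: green wood lathe fixed on the bench. Origin: on the bench below the chuck's middle. Along its y: spindle axis (175 mm up); headstock 140 deep, 265 high, y +60..+250, motor behind; bed 75 high, 110 wide, y -400..+250; tool rest 180 high at x -60, y -215..-65; tailstock 245 high, y -420..-150. Steel four-jaw chuck 90 across, 78 long, turns stiffly on the spindle.
- key_handle (a point): middle of the T-handle of the steel chuck key left in the side of the lathe's chuck, 106 mm from the spindle axis, 260 to 281 mm up. The 12 mm shank points up, or leans to the front (to 0.6 rad) or back (to 0.2). Handle bar 11 mm thick, 79 mm long; this point is on its centre line, the boss reaches 9 mm further out. Loose in its socket.
- remote: grey remote control box on the bench, held by magnets (does not move), 70 x 110 x 47 mm high (x, y, z). Origin: middle of its underside. On its top the mushroom stop button at y = -26 mm and the small start button at y = +32 mm.
- stop_top (a point): centre of the top of the stop button: a black mushroom head 40 mm across, its top 76 mm above the bench when out; it goes straight down.
- stop (a joint): how far the stop button is pushed down, m: 0 out, 0.008 fully down; needs about 6 N and stays where it is pushed.
- start (a joint): how far the small black start button is pushed down, m: 0 out, 0.004 fully down; springy, 20 mm across, its top 57 mm above the bench. Not to be pressed.
- block: wooden accessory block fixed on the bench, 60 x 210 x 55 mm high (x, y, z). Origin: middle of its underside. Four upright round holes, 16 mm wide and 40 mm deep, in a row along its y at -75, -25, +25 and +75 mm: three hold accessories, one is empty.
- key_hole: the empty hole of the accessory block, where the key belongs: centre of its mouth, level with the block's top, 55 mm above the bench. Which of the four it is varies.
- spur: steel spur drive centre standing loose in a hole of the block, 21 mm across, top 35 mm above the block. Origin: underside of its shank, 40 mm below the block's top.
- live_centre: steel revolving centre with a cone point standing loose in a hole of the block, 26 mm across, top 46 mm above the block. Origin: underside of its shank, 40 mm below the block's top.
- drill_chuck: dark steel drill chuck standing loose in a hole of the block, 33 mm across, top 45 mm above the block. Origin: underside of its shank, 40 mm below the block's top.
- bowl: small turned wooden bowl on the bench, 100 mm across, 42 mm high. Origin: middle of its underside.
- hex_key: T-handled hex key lying on the bench, 100 x 72 x 12 mm. Origin: on the bench below the middle of its 90 mm rod, which runs along its x.
- wax_tin: round aluminium wax tin, 68 mm across, 40 mm high. Origin: middle of its underside.
- spare_chuck: second four-jaw lathe chuck, lying jaws up on the bench without a key, 90 mm across, 78 mm high. Origin: middle of its underside.
- oil_bottle: white plastic oil bottle, 60 mm across, 160 mm high. Origin: middle of its underside.

How it is judged:
By the outcome, as a careful person would: the job done as asked, in the order asked, and still so for the second after the job is handed in, with the robot touching nothing.
It also fails if it takes over 61 s, if anything falls off the work surface, if the arm or the gripper's body presses on something with over 40 N, if the wrist force passes 120 N, or if a joint passes its speed limit or range.

## Robot

A 6-joint arm with a two-finger parallel gripper is mounted at the origin on the work surface. World frame = base frame: x ahead of the robot, y to its left, z up, the work surface at z = 0. Lengths are in mm, angles in degrees, forces in N, time in s.
With the tool pointing down it reaches from about 300 to 850 mm from the base axis. Payload 4.2 kg.
Tool frame: the origin (TCP) lies between the finger pads, 19 mm behind the fingertips; this is the grasp point; z points along the fingers, y is the line along which they close (so a half turn about z gives the same grasp; the last joint's range is limited). The gripper opens to 91 mm and grips with 3 to 60 N. Pads are 32 mm wide; open, the fingers measure 118 mm over their backs; the gripper's body (76 mm by 178 mm) begins 60 mm behind the grasp point.
Start: joints at [-67.494, 18.312, 89.639, -0, 72.044, -1.146], TCP at [230.68, -526.714, 232.776] pointing down, gripper open.
Joint ranges: [-177.97, 177.97], [-48.28, 115.42], [12.27, 149.76], [-77.06, 257.06], [2.81, 150.46], [-146.56, 146.56]. Speed limits (degrees/s): [147.25, 147.25, 180, 180, 180, 180].

## Interface

Orientations are given as [roll, pitch, yaw] about the fixed x, y, z axes, in that order (R = Rz(yaw) Ry(pitch) Rx(roll)).
In Python, from workcell import env, optics gives the robot as it stands. The module is installed in compiled form; this text tells all that it offers.
- The arm moves only by the tool send_rows, never from a script. Its argument "targets" is a list that holds one entry, the list of rows, each a list of 7 numbers: the turn, a rotation vector about the world's x, y, z scaled (see below), then the shift along the world's x, y, z scaled (see below), then the closure, from -1 (fully open) to 1 (shut). In form: [[[rx, ry, rz, x, y, z, gripper], ...]]. A call has 1 to 12 rows; each row shifts and turns the commanded pose from where the row before left it; what a row does not reach is not made up. The controller multiplies each number of a shift by 0.2 m and each number of a turn by pi/2 rad. A row lasts 1/10 s, in which the tool goes at most 50 mm and 8.59 degrees, less where a joint would pass 70% of its speed; a pose out of reach is approached as far as the arm can. A call with a number of a shift or a turn outside -1 to 1 is refused whole. A call with a gripper value outside its range is refused whole. The fingers move at their own pace and stop on an object; "grip_force" is the grip in N (left out, the last holds). Time passes only in rows, so rows that do not move let the fingers close. It gives the time, the measured TCP pose, the force, the opening and the grip force at its end, in the units of the state.
- env.state(): the state, without advancing time (a new reading comes with each control period).
- optics.grab_frame(name): name is "scene" or "top"; returns (picture, depth): 480x640x3 uint8, red, green, blue; 480x640 float32, mm along the optical axis (not along the pixel's ray), 0 where there is no reading.
- optics.camera_info(name): a dict with "camera_matrix" (3x3 intrinsics, pixels), "R" (3x3) and "t" (3): a world point X has camera coordinates R X + t. Camera axes: x right, y down, z forward; pixel columns grow to the right and rows downward; lengths in mm; the calibration is good to about 2 mm. A picture is of the moment at which its call begins. camera_info takes no time and is no camera call.
- env.job_done(): hands the job in; it is judged then, once.
Trained networks look in the newest picture that a camera, given by its name, has taken for a name from the list of things; names that differ only in an ending like _2 or _b are one class to them, and where a whole thing is asked for, a point or a joint stands for the part that bears it (a point fixed in the world has none). Each returns a list of dicts, best first, with "conf" (0 to 1); they miss things now and then, are a little off and sometimes report something else, mostly with a low value. They report only what shows in the picture. A call takes as long as a camera call.
- optics.silhouettes(camera, name): "mask" (480x640 bool, what is visible of it) and "at" ([column, row] in pixels, amid what is visible of it).
- optics.place_of(camera, name): "at" ([column, row] in pixels: a listed point, or the origin of a listed thing).
The state is a dict: "time_s": time; "qpos": joint angles; "qvel": joint speeds; "effort": joint torques, N m; "ee_pos": TCP position; "ee_rot": TCP orientation; "force": force on the tool from outside, world axes, zero at the start; "torque": the same for the moment, N m; "gripper_width": finger opening in mm; "gripper_force": force on a finger pad.
Only numpy, scipy, OpenCV 4.12 (cv2) and the standard library are available. Lean on these libraries where they do the work, as an engineer would, in place of code of your own. Each camera call takes 0.05 s, during which the arm holds its last target. There are 200 camera calls.

## Working session

There is one attempt and no reset: what is moved stays moved. The work goes in short steps, Python scripts to look and compute and a tool call to move; the robot and the scene stay as the last step left them, time stands still between calls to the robot, and variables do not carry over. Pictures are saved under pics/ and viewed, at most 10 in all, crops included, and the job is handed in when it is done.

Besides the shell and the picture viewer there is one more tool, called after "Request:" as name([rows], argument=value, ...), one row to a line, values as JSON. send_rows: Moves the arm, as the interface text tells. Its arguments: {"type":"object","properties":{"targets":{"type":"array"},"grip_force":{"type":"number"}},"required":["targets"]}

```bash
mkdir -p pics
cat > h.py <<'E'
from workcell import env, optics
import numpy as np, cv2
def cam(n):
    i=optics.camera_info(n); return np.array(i["camera_matrix"]),np.array(i["R"]),np.array(i["t"])
def ray(n,p):
    K,R,t=cam(n); return -R.T@t, R.T@np.linalg.inv(K)@np.array([p[0],p[1],1.])
def atz(n,p,z):
    c,d=ray(n,p); return c+d*(z-c[2])/d[2]
def proj(n,X):
    K,R,t=cam(n); q=K@(R@np.array(X,float)+t); return q[:2]/q[2]
def dep(n,p,D):
    c,d=ray(n,p); return c+d*D[int(round(p[1])),int(round(p[0]))]
E
python3 - <<'E'
from h import *
np.set_printoptions(precision=1,suppress=True)
for n in ("scene","top"):
    im,D=optics.grab_frame(n); cv2.imwrite(f"pics/{n}0.png",im[:,:,::-1]); np.save(n+"D",D)
    print(n,"cam",ray(n,(320,240)))
    for k,z in (("stop_top",76),("start",57),("remote",0),("key_handle",270),("key_hole",55),("block",0),("lathe",0),("spur",15),("live_centre",15),("drill_chuck",15),("spare_chuck",0),("oil_bottle",0),("bowl",0),("wax_tin",0),("hex_key",0)):
        print(k,[(round(r["conf"],2),np.array(r["at"]),atz(n,r["at"],z)[:2],dep(n,r["at"],D)) for r in optics.place_of(n,k)[:2]])
s=env.state(); print(s)
E
```

```text
scene cam (array([1443.6, -319.7, 1018.4]), array([-0.7,  0.3, -0.6]))
stop_top [(0.44, array([372.1, 229.1]), array([375.4, 217.1]), array([371.8, 218.9,  72.8]))]Traceback (most recent call last):
  File "<stdin>", line 7, in <module>
ValueError: it knows: block, bowl, drill_chuck, hex_key, key_handle, key_hole, lathe, live_centre, oil_bottle, remote, spare_chuck, spur, stop_top, wax_tin
```

Run:
```python
from h import *
np.set_printoptions(precision=1,suppress=True)
for n in ("scene","top"):
    im,D=optics.grab_frame(n); cv2.imwrite(f"pics/{n}0.png",im[:,:,::-1]); np.save(n+"D",D)
    print(n,"cam",ray(n,(320,240)))
    for k,z in (("stop_top",76),("remote",0),("key_handle",270),("key_hole",55),("block",0),("lathe",0),("spur",15),("live_centre",15),("drill_chuck",15),("spare_chuck",0),("oil_bottle",0),("bowl",0),("wax_tin",0),("hex_key",0)):
        print(k,[(round(r["conf"],2),np.array(r["at"]),atz(n,r["at"],z)[:2],dep(n,r["at"],D)) for r in optics.place_of(n,k)[:2]])
s=env.state(); print(s)
```

```text
scene cam (array([1443.6, -319.7, 1018.4]), array([-0.7,  0.3, -0.6]))
stop_top [(0.62, array([375.9, 234.2]), array([398.6, 217.4]), array([601.2, 113.3, 258.7])), (0.54, array([335.6, 251.7]), array([426.2,  92.9]), array([344.8, 125.9,   0.6]))]
remote [(0.61, array([339.9, 242. ]), array([309.9, 152.6]), array([621.8,  22.6, 280.2]))]
key_handle [(0.79, array([336.5, 244. ]), array([613.9,  18.5]), array([615. ,  18.1, 271. ]))]
key_hole []
block [(0.56, array([194.5, 314.5]), array([ 438.2, -277. ]), array([ 640.9, -285.6,  205.3]))]
lathe [(0.77, array([344.6, 341. ]), array([644.6,  29.3]), array([696.8,   6.5,  66.6])), (0.18, array([228.8, 300.3]), array([ 421. , -188.8]), array([ 461.5, -194. ,   40.3]))]
spur [(0.59, array([227.2, 301. ]), array([ 437. , -194.9]), array([ 462.9, -198.1,   40.8])), (0.25, array([439.8, 245.4]), array([437.6, 394.5]), array([684.4, 219.2, 261.2]))]
live_centre []
drill_chuck [(0.57, array([204. , 303.7]), array([ 425.8, -249.4]), array([ 466.4, -252.2,   55. ])), (0.54, array([310.5, 285.3]), array([458.1,  13. ]), array([481.9,   4.9,  39.2
[... 1916 characters left out ...]
586. , 438.2,  83.6])), (0.2, array([332.1, 176.6]), array([694.8,  20.4]), array([611.5,  30.1, 281.4]))]
bowl []
wax_tin [(0.67, array([174.8, 244. ]), array([508.8, 419.4]), array([502.6, 409.7,  38.4]))]
hex_key [(0.72, array([287.6, 307.8]), array([351.8, 128.3]), array([351.9, 128.3,  -0.2]))]
{'time_s': 1.6, 'qpos': array([-67.5,  18.3,  89.6,  -0. ,  72. ,  -1.1]), 'qvel': array([ 0.1, -0. ,  0.1, -0. , -0.1, -0.1]), 'effort': array([ -0. , -41.2, -23.2,   0.1,   0. ,  -0. ]), 'ee_pos': array([ 230.7, -526.7,  232.8]), 'ee_rot': array([180. ,   0. ,  23.7]), 'force': array([ 0.3, -0.5,  0.5]), 'torque': array([-0., -0.,  0.]), 'gripper_force': 0.0, 'gripper_width': 91.67703960402024}
```

View pics/scene0.png

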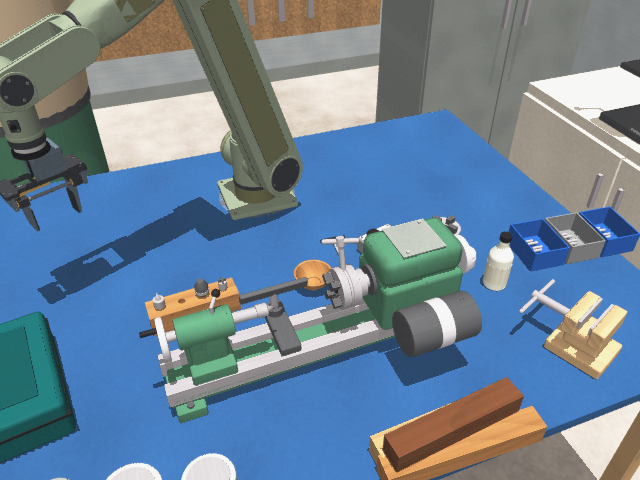

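View pics/top0.png

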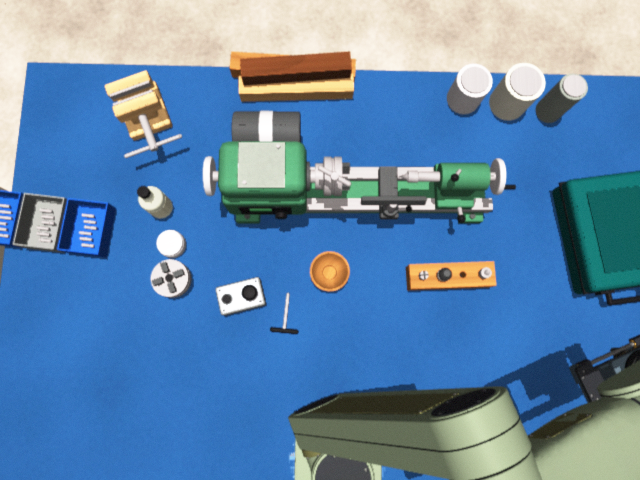

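The scene view shows the key's T-handle at about (340,240), standing up from the chuck. In the top view the stop head is at (249,293), start at (226,299), and the empty hole at about (463,275), third from the left. I'll zoom in to refine these.

Run:
```python
from h import *
np.set_printoptions(precision=1,suppress=True)
S=cv2.imread("pics/scene0.png");T=cv2.imread("pics/top0.png")
c=lambda I,x,y,w,h,s:cv2.resize(I[y:y+h,x:x+w],(w*s,h*s),interpolation=cv2.INTER_CUBIC)
o=np.zeros((600,800,3),np.uint8)
o[:300,:400]=c(T,300,145,80,60,5); o[:300,400:]=c(S,310,220,80,60,5)
o[300:,:400]=c(T,205,265,80,60,5); o[300:,400:]=c(T,405,250,100,75,4)
cv2.imwrite("pics/z0.png",o)
# block: wood mask holes etc
D=np.load("topD.npy")
for k in ("block","remote","stop_top","key_handle"):
    r=optics.silhouettes("top",k)
    for q in r[:2]:
        m=q["mask"]; rc=cv2.minAreaRect(np.argwhere(m)[:,::-1].astype(np.float32)); print(k,q["conf"],q["at"],rc,m.sum())
for k in ("key_handle","stop_top"):
  for n in("top","scene"):
    for i in range(2):
        optics.grab_frame(n)
        print(k,n,[(round(r["conf"],2),np.array(r["at"])) for r in optics.place_of(n,k)[:2]])
```

```text
block 0.77 [452.5, 274.2] ((450.8665771484375, 275.2978820800781), (27.11332893371582, 89.85950469970703), 88.18170166015625) 2021
remote 0.95 [241.3, 291.8] ((240.20591735839844, 295.32354736328125), (30.80202293395996, 47.2944450378418), 75.96376037597656) 1400
remote 0.57 [172.2, 278.6] ((171.0, 277.5), (37.0, 42.0), 90.0) 1279
stop_top 0.58 [248.3, 291.4] ((249.00003051757812, 291.5000305175781), (16.26345443725586, 16.26345443725586), 45.0) 228
key_handle 0.79 [334.4, 176.6] ((334.6300048828125, 175.0900115966797), (36.55592346191406, 8.285165786743164), 34.695152282714844) 229
key_handle top [(0.49, array([332.4, 175.1]))]
key_handle top [(0.73, array([334.2, 176.4])), (0.26, array([174.6, 243.6]))]
key_handle scene [(0.58, array([339.1, 242.8]))]
key_handle scene [(0.81, array([340.4, 243.2]))]
stop_top top [(0.73, array([249.3, 293.5]))]
stop_top top [(0.73, array([248.7, 294. ])), (0.58, array([441.6, 277.6]))]
stop_top scene [(0.63, array([373.8, 231.9]))]
stop_top scene [(0.37, array([376.4, 230.5]))]
```

View pics/z0.png

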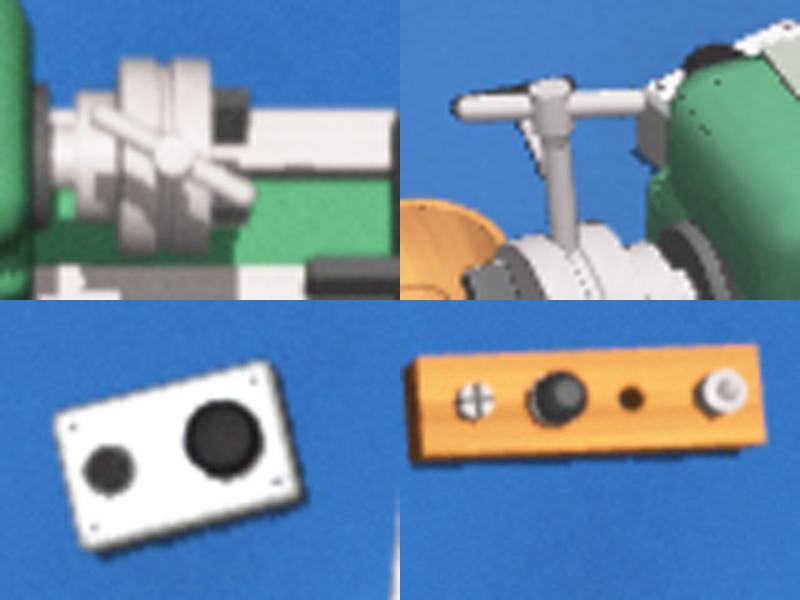

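The crops put the key boss at top pixel (334.5,176) and scene pixel (340,241). The stop head is at (249.5,292.7), and the empty hole is at (462.6,274.4), between the drill chuck and the live centre. Next I'll triangulate.

Run:
```python
from h import *
np.set_printoptions(precision=1,suppress=True)
def tri(a,b):
    (c1,d1),(c2,d2)=ray("top",a),ray("scene",b)
    A=np.c_[d1,-d2]; s=np.linalg.lstsq(A,c2-c1,rcond=None)[0]; p,q=c1+s[0]*d1,c2+s[1]*d2
    return (p+q)/2, np.linalg.norm(p-q)
print("key",tri((334.3,175.8),(340,241)),[atz("top",(334.3,175.8),z) for z in(265,275,285)])
D=np.load("topD.npy")
print("key depth",dep("top",(334.3,175.8),D),dep("top",(326,170),D),dep("top",(342,181),D))
S=np.load("sceneD.npy"); print("scene depth",[dep("scene",p,S) for p in((340,241),(340,238),(330,241),(352,240))])
st=atz("top",(249.3,292.6),76); print("stop",st,proj("scene",st),dep("top",(249.3,292.6),D))
ho=atz("top",(462.6,274.3),55); print("hole",ho,proj("scene",ho),dep("top",(462.6,278.5),D))
for p in ((423.7,275.2),(445,274.2),(484.9,273)): print(atz("top",p,92))
for p in ((215.9,347.7),(226.5,298.6)): print("start",atz("top",p,57))
# tall stuff map on route
from h import cam
ys,xs=np.mgrid[0:480,0:640]; K,R,t=cam("top"); c=-R.T@t
P=c+(np.stack([xs,ys,np.ones_like(xs)],-1)@np.linalg.inv(K).T@R)*D[...,None]
for n,(x,y) in dict(stop=st[:2],key=(614,24),hole=ho[:2]).items():
    m=(D>0)&(abs(P[...,0]-x)<100)&(abs(P[...,1]-y)<100); print(n,P[m][P[m][:,2].argmax()])
```

```text
key (array([614.8,  25.5, 276.6]), np.float64(0.42297389289934806)) [array([618.2,  24.9, 265. ]), array([615.2,  25.3, 275. ]), array([612.2,  25.6, 285. ])]
key depth [612.9  25.6 282.8] [625.4  43.  281.8] [602.7   9.2 280.3]
scene depth [array([623.7,  22. , 284.4]), array([617.1,  24.7, 286.4]), array([606.5,   7.2, 275.5]), array([628.1,  46.4, 283.3])]
stop [382.6 216.8  76. ] [373.1 230.7] [382.8 217.1  73.4]
hole [ 436.7 -299.8   55. ] [181.2 300.4] [ 426.5 -299.7   54.3]
[ 428.9 -196.6   92. ]
[ 432.1 -247.5   92. ]
[ 436.5 -343.1   92. ]
start [253.  292.7  57. ]
start [368.8 273.   57. ]
stop [379.  204.8  82.7]
key [618.   20.4 293.3]
hole [ 438.1 -249.   106.3]
```

Everything checks out: the key point's radius from the spindle is 105.7 mm, the stop and start buttons are 58 mm apart, and the hole sits 25 mm off the block's middle. Now closing the fingers and moving on an arc to the stop button.

Request:
send_rows([
  [[0,0,0,0.1,0.143,0.024,1],[0,0,0,0.1,0.143,0.024,1],[0,0,0,0.1,0.143,0.024,1],[0,0,0,0.1,0.143,0.024,1],[0,0,0,0.1,0.143,0.024,1],[0,0,0,0.1,0.143,0.024,1],[0,0,0,0.1,0.143,0.024,1],[0,0,0,0.1,0.143,0.024,1],[0,0,0,0.1,0.143,0.024,1],[0,0,0,0.1,0.143,0.024,1],[0,0,0,0,0,0,1]],
], grip_force=10)

```text
time_s: 3.7
ee_pos: [432.7, -238.1, 281.5]
ee_rot: [180.0, -0.1, 23.9]
force: [0.2, 0.3, 0.7]
gripper_width: 6.5
gripper_force: 0.0
```

Request:
send_rows([
  [[0,0,0,0.0125,0.15,0,1],[0,0,0,0.0125,0.15,0,1],[0,0,0,0.0125,0.15,0,1],[0,0,0,0.0125,0.15,0,1],[0,0,0,0.0125,0.15,0,1],[0,0,0,0.0125,0.15,0,1],[0,0,0,0.0125,0.15,0,1],[0,0,0,0.0125,0.15,0,1],[0,0,0,0,0,0,1]],
])

```text
time_s: 4.6
ee_pos: [450.6, 1.1, 280.7]
ee_rot: [-180.0, -0.0, 23.8]
force: [-0.3, -0.1, 0.1]
gripper_width: 0.4
gripper_force: 0.0
```

Request:
send_rows([
  [[0,0,0,-0.042,0.135,-0.05,1],[0,0,0,-0.042,0.135,-0.05,1],[0,0,0,-0.042,0.135,-0.05,1],[0,0,0,-0.042,0.135,-0.05,1],[0,0,0,-0.042,0.135,-0.05,1],[0,0,0,-0.042,0.135,-0.05,1],[0,0,0,-0.042,0.135,-0.05,1],[0,0,0,-0.042,0.135,-0.05,1],[0,0,0,0,0,0,1],[0,0,0,0,0,0,1]],
])

```text
time_s: 5.6
ee_pos: [383.7, 214.5, 200.6]
ee_rot: [179.9, 0.0, 23.7]
force: [-0.8, 0.8, -0.3]
gripper_width: 0.5
gripper_force: 0.0
```

Request:
send_rows([
  [[0,0,0,-0.005,0.012,-0.1,1],[0,0,0,0,0,-0.1,1],[0,0,0,0,0,-0.1,1],[0,0,0,0,0,-0.1,1],[0,0,0,0,0,-0.1,1],[0,0,0,0,0,0,1],[0,0,0,0,0,0,1]],
])

```text
time_s: 6.3
ee_pos: [383.3, 216.9, 101.4]
ee_rot: [180.0, -0.0, 23.6]
force: [0.3, -0.2, 0.0]
gripper_width: 0.5
gripper_force: 0.0
```

Run:
```python
from h import *
im,_=optics.grab_frame("top"); im2,_=optics.grab_frame("scene")
c=lambda I,x,y,w,h,s:cv2.resize(I[y:y+h,x:x+w,::-1],(w*s,h*s),interpolation=cv2.INTER_CUBIC)
cv2.imwrite("pics/p1.png",np.hstack([c(im,190,250,100,100,4),c(im2,330,180,100,100,4)]))
print(proj("scene",(382.6,216.8,76)),proj("scene",(253,0,0)))
```

```text
[373.1437808  230.70695524] [281.36484788 242.3536816 ]
```

View pics/p1.png

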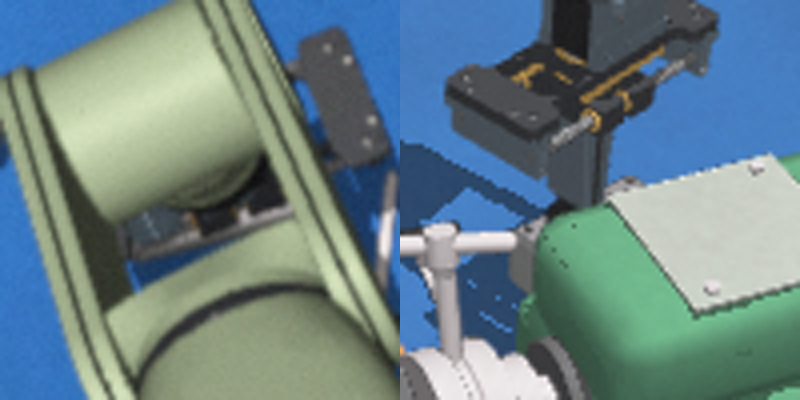

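The gripper is over the stop button and the view is partly occluded, but nothing looks wrong: the tips are near scene pixel (375,231). Pressing gently now, watching the force.

Request:
send_rows([
  [[0,0,0,0,0,-0.015,1],[0,0,0,0,0,-0.015,1],[0,0,0,0,0,-0.01,1],[0,0,0,0,0,-0.01,1],[0,0,0,0,0,0,1],[0,0,0,0,0,0,1]],
])

```text
time_s: 7.0
ee_pos: [382.9, 217.9, 91.2]
ee_rot: [180.0, -0.1, 23.7]
force: [0.2, -1.6, 4.2]
gripper_width: 0.5
gripper_force: 2.2
```

Request:
send_rows([
  [[0,0,0,0,0,-0.01,1],[0,0,0,0,0,0,1],[0,0,0,0,0,0,1]],
])

```text
time_s: 7.3
ee_pos: [382.9, 217.9, 89.1]
ee_rot: [180.0, -0.1, 23.7]
force: [-0.6, -0.7, 5.4]
gripper_width: 0.3
gripper_force: 2.4
```

Request:
send_rows([
  [[0,0,0,0,0,-0.01,1],[0,0,0,0,0,0,1],[0,0,0,0,0,0,1]],
])

```text
time_s: 7.6
ee_pos: [382.9, 217.9, 87.0]
ee_rot: [180.0, -0.1, 23.7]
force: [0.6, -0.6, 3.8]
gripper_width: 0.6
gripper_force: 2.3
```

Request:
send_rows([
  [[0,0,0,0,0,-0.005,1],[0,0,0,0,0,0,1],[0,0,0,0,0,0,1]],
])

```text
time_s: 7.9
ee_pos: [382.9, 217.9, 86.5]
ee_rot: [180.0, -0.1, 23.7]
force: [-0.2, -0.8, 8.6]
gripper_width: 0.6
gripper_force: 4.6
```

Request:
send_rows([
  [[0,0,0,0,0,-0.005,1],[0,0,0,0,0,0,1],[0,0,0,0,0,0,1]],
])

```text
time_s: 8.2
ee_pos: [383.0, 217.9, 86.2]
ee_rot: [180.0, -0.1, 23.7]
force: [-2.2, -2.6, 16.5]
gripper_width: 0.5
gripper_force: 8.1
```

The force is climbing and the position has stalled at the end stop, so one small extra push, then lift and look.

Request:
send_rows([
  [[0,0,0,0,0,-0.004,1],[0,0,0,0,0,0,1],[0,0,0,0,0,0,1]],
])

```text
time_s: 8.5
ee_pos: [383.0, 217.9, 86.1]
ee_rot: [180.0, -0.1, 23.7]
force: [-2.9, -2.4, 22.8]
gripper_width: 0.4
gripper_force: 11.1
```

Request:
send_rows([
  [[0,0,0,0,0,0.05,1],[0,0,0,0,0,0.15,1],[0,0,0,0,0,0.15,1],[0,0,0,0,0,0.15,1],[0,0,0,0,0,0.15,1],[0,0,0,0,0,0.15,1],[0,0,0,0,0,0.15,1],[0,0,0,0,0,0.15,1],[0,0,0,0,0,0.1,1],[0,0,0,0,0,0.1,1],[0,0,0,0,0,0,1]],
])

```text
time_s: 9.6
ee_pos: [383.1, 218.2, 345.8]
ee_rot: [-180.0, -0.2, 23.7]
force: [0.3, -0.4, 0.1]
gripper_width: 0.4
gripper_force: 0.0
```

Request:
send_rows([
  [[0,0,0,0.08,-0.12,0.03,1],[0,0,0,0.08,-0.12,0.03,1],[0,0,0,0.08,-0.12,0.03,1],[0,0,0,0.08,-0.12,0.03,1],[0,0,0,0.08,-0.12,0.03,1],[0,0,0,0.08,-0.12,0.03,1],[0,0,0,0,0,0,1],[0,0,0,0,0,0,1]],
])

```text
time_s: 10.4
ee_pos: [478.0, 73.5, 378.3]
ee_rot: [-179.9, 0.2, 23.6]
force: [-0.6, 0.4, 0.1]
gripper_width: 0.3
gripper_force: 0.0
```

Run:
```python
from h import *
np.set_printoptions(precision=1,suppress=True)
im,D=optics.grab_frame("top"); cv2.imwrite("pics/t2.png",im[:,:,::-1])
D0=np.load("topD.npy")
for d in(D0,D): print([dep("top",(249+a,292.6+b),d)[2] for a in(-3,0,3) for b in(-3,0,3)], [dep("top",(226+a,298.6),d)[2] for a in(-1,0,1)])
print("key",[(r["conf"],r["at"]) for r in optics.place_of("top","key_handle")])
S,SD=optics.grab_frame("scene");cv2.imwrite("pics/s2.png",S[:,:,::-1]);print([(r["conf"],r["at"]) for r in optics.place_of("scene","key_handle")])
```

```text
[np.float64(73.72384308515143), np.float64(74.84919958354544), np.float64(72.29583375107654), np.float64(80.93053799092377), np.float64(73.38997199412711), np.float64(78.82290470063185), np.float64(79.31235215351057), np.float64(76.90043418296273), np.float64(73.71587468021448)] [np.float64(59.86564165920868), np.float64(57.71233647746362), np.float64(62.835802082728605)]
[np.float64(69.00656317533753), np.float64(67.54324612135838), np.float64(69.59589160351288), np.float64(64.08071098870278), np.float64(65.85654098487453), np.float64(73.24842360730372), np.float64(65.24574032131227), np.float64(67.75522859783405), np.float64(67.08854700434313)] [np.float64(56.58935985993185), np.float64(55.36453659799258), np.float64(60.84634891645874)]
key []
[(0.93, [339.8, 242.8])]
```

View pics/t2.png

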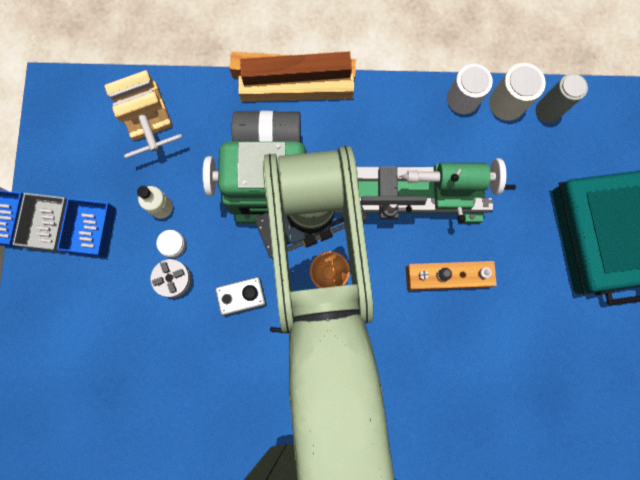

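The stop head's top dropped about 8 mm (76 to 68), so it is fully down, and nothing else has moved. Next is the key: over it first, then down.

Request:
send_rows([
  [[0,0,0,0.114,-0.04,0,1],[0,0,0,0.114,-0.04,0,1],[0,0,0,0.114,-0.04,0,1],[0,0,0,0.114,-0.04,0,1],[0,0,0,0.114,-0.04,0,1],[0,0,0,0.114,-0.04,0,1],[0,0,0,0,0,0,1],[0,0,0,0,0,0,1],[0,0,0,0,0,-0.1,1],[0,0,0,0,0,-0.1,1],[0,0,0,0,0,0,1]],
])

```text
time_s: 11.7
ee_pos: [613.0, 26.5, 337.7]
ee_rot: [-179.9, 0.3, 23.7]
force: [-0.7, -0.4, -0.3]
gripper_width: 0.6
gripper_force: 0.0
```

Run:
```python
from h import *
S,SD=optics.grab_frame("scene"); s=env.state(); print(s["ee_pos"],s["time_s"])
tip=s["ee_pos"]-np.array([0,0,19]); print(proj("scene",tip),proj("scene",(614.8,25.5,276.6)))
I=S[190:270,280:400,::-1]; cv2.imwrite("pics/k3.png",cv2.resize(I,None,fx=6,fy=6,interpolation=cv2.INTER_CUBIC))
```

```text
[613.86088827  26.38572489 339.53558032] 11.75
[340.43134317 223.55277143] [339.88876807 240.98760975]
```

View pics/k3.png

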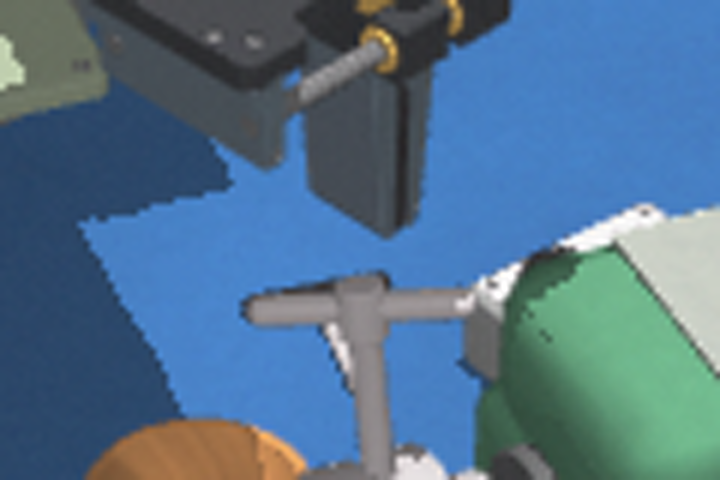

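The fingertips (crop centre about (363,215)) are straight above the boss (362,290). Lowering 22 mm leaves about 12 mm of clearance; then hold for over 2 s.

Request:
send_rows([
  [[0,0,0,0.003,-0.004,-0.06,1],[0,0,0,0,0,-0.05,1],[0,0,0,0,0,0,1],[0,0,0,0,0,0,1],[0,0,0,0,0,0,1],[0,0,0,0,0,0,1],[0,0,0,0,0,0,1],[0,0,0,0,0,0,1],[0,0,0,0,0,0,1],[0,0,0,0,0,0,1],[0,0,0,0,0,0,1],[0,0,0,0,0,0,1]],
])

```text
time_s: 12.95
ee_pos: [615.9, 24.9, 317.9]
ee_rot: [180.0, 0.0, 23.7]
force: [0.5, -0.5, 0.4]
gripper_width: 0.2
gripper_force: 0.0
```

Request:
send_rows([
  [[0,0,0,0,0,0,1],[0,0,0,0,0,0,1],[0,0,0,0,0,0,1],[0,0,0,0,0,0,1],[0,0,0,0,0,0,1],[0,0,0,0,0,0,1],[0,0,0,0,0,0,1],[0,0,0,0,0,0,1],[0,0,0,0,0,0,1],[0,0,0,0,0,0,1],[0,0,0,0,0,0,1],[0,0,0,0,0,0,1]],
])

```text
time_s: 14.15
ee_pos: [615.9, 24.9, 318.0]
ee_rot: [180.0, 0.0, 23.7]
force: [-0.3, -0.1, 0.9]
gripper_width: 0.7
gripper_force: 0.0
```

Request:
send_rows([
  [[0,0,0,0,0,0,1],[0,0,0,0,0,0,1],[0,0,0,0,0,0,1],[0,0,0,0,0,0,1],[0,0,0,0,0,0,1],[0,0,0,0,0,0,1]],
])

```text
time_s: 14.75
ee_pos: [615.9, 24.9, 318.0]
ee_rot: [180.0, -0.0, 23.7]
force: [0.5, 0.5, -0.0]
gripper_width: 0.4
gripper_force: 0.0
```

Run:
```python
from h import *
S,SD=optics.grab_frame("scene"); s=env.state(); print(s["ee_pos"],s["time_s"],s["force"])
I=S[190:270,280:400,::-1]; cv2.imwrite("pics/k4.png",cv2.resize(I,None,fx=6,fy=6,interpolation=cv2.INTER_CUBIC))
```

```text
[615.88087075  24.85640486 317.96401017] 14.8 [ 0.21112153 -0.40380457  0.57344339]
```

View pics/k4.png

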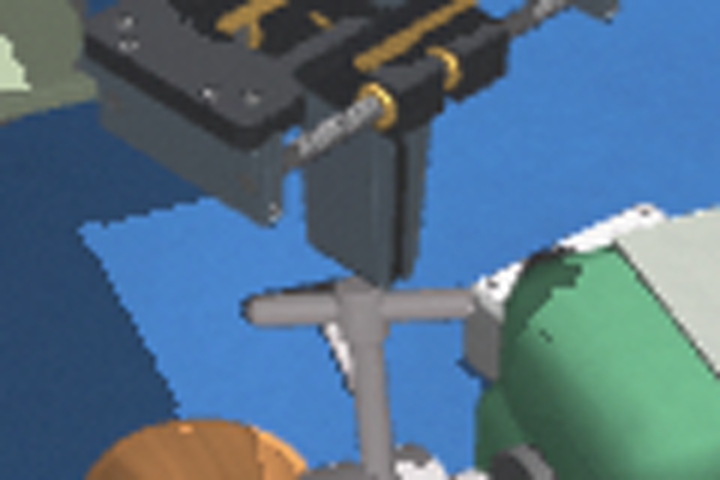

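The tips held above the middle of the handle for 2.5 s, clear of it by about 10 mm, and the key hasn't moved. Lifting now and going over to the hole.

Request:
send_rows([
  [[0,0,0,0,0,0.1,1],[0,0,0,0,0,0.1,1],[0,0,0,0,0,0.1,1],[0,0,0,0,0,0,1]],
])

```text
time_s: 15.2
ee_pos: [616.8, 24.9, 381.0]
ee_rot: [179.9, -0.3, 23.7]
force: [1.0, 0.5, -0.3]
gripper_width: 0.2
gripper_force: 0.0
```

Request:
send_rows([
  [[0,0,0,-0.0746,-0.1353,0,1],[0,0,0,-0.0746,-0.1353,0,1],[0,0,0,-0.0746,-0.1353,0,1],[0,0,0,-0.0746,-0.1353,0,1],[0,0,0,-0.0746,-0.1353,0,1],[0,0,0,-0.0746,-0.1353,0,1],[0,0,0,-0.0746,-0.1353,0,1],[0,0,0,-0.0746,-0.1353,0,1],[0,0,0,-0.0746,-0.1353,0,1],[0,0,0,-0.0746,-0.1353,0,1],[0,0,0,-0.0746,-0.1353,0,1],[0,0,0,-0.0746,-0.1353,0,1]],
])

```text
time_s: 16.4
ee_pos: [435.8, -300.6, 376.7]
ee_rot: [-179.9, 0.0, 23.7]
force: [0.8, 0.3, 0.6]
gripper_width: 0.4
gripper_force: 0.0
```

Request:
send_rows([
  [[0,0,0,0,0,-0.15,1],[0,0,0,0,0,-0.15,1],[0,0,0,0,0,-0.15,1],[0,0,0,0,0,-0.15,1],[0,0,0,0,0,-0.15,1],[0,0,0,0,0,-0.15,1],[0,0,0,0,0,-0.15,1],[0,0,0,0,0,0,1],[0,0,0,0,0,0,1],[0,0,0,0,0,0,1]],
])

```text
time_s: 17.4
ee_pos: [437.7, -300.4, 169.4]
ee_rot: [179.9, -0.1, 23.7]
force: [0.4, 0.0, 0.4]
gripper_width: 0.5
gripper_force: 0.0
```

Run:
```python
from h import *
S,SD=optics.grab_frame("scene"); s=env.state(); print(s["ee_pos"],s["time_s"],s["force"])
I=S[230:340,120:270,::-1]; cv2.imwrite("pics/b5.png",cv2.resize(I,None,fx=5,fy=5,interpolation=cv2.INTER_CUBIC))
```

```text
[ 437.72908408 -300.46389849  169.64523912] 17.45 [-0.05057821 -0.04244891  0.39527772]
```

View pics/b5.png

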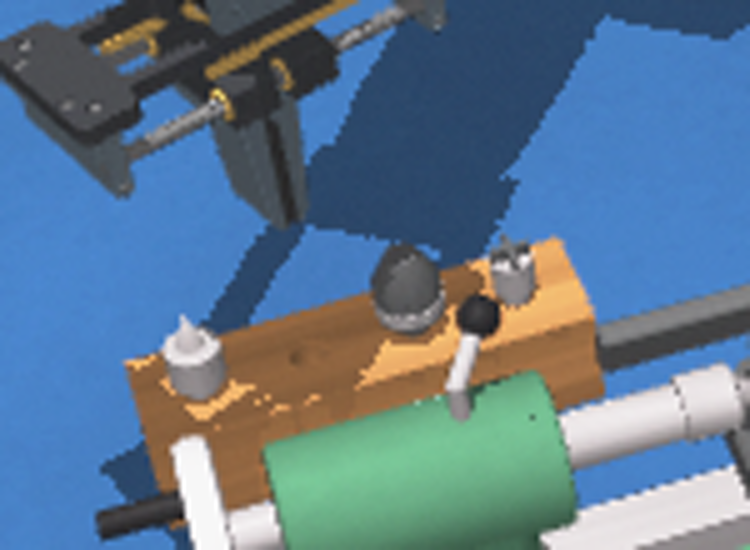

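The empty hole is at crop (303,357), scene pixel (180.6,301.4), which agrees with the calculated point (181,300). Lowering to about 12 mm above its mouth.

Request:
send_rows([
  [[0,0,0,-0.004,0.002,-0.1,1],[0,0,0,0,0,-0.1,1],[0,0,0,0,0,-0.1,1],[0,0,0,0,0,-0.07,1],[0,0,0,0,0,-0.045,1],[0,0,0,0,0,0,1],[0,0,0,0,0,0,1],[0,0,0,0,0,0,1],[0,0,0,0,0,0,1],[0,0,0,0,0,0,1],[0,0,0,0,0,0,1],[0,0,0,0,0,0,1]],
])

```text
time_s: 18.65
ee_pos: [436.1, -299.5, 85.1]
ee_rot: [180.0, -0.0, 23.7]
force: [-0.5, -0.3, 0.5]
gripper_width: 0.5
gripper_force: 0.0
```

Request:
send_rows([
  [[0,0,0,0,0,0,1],[0,0,0,0,0,0,1],[0,0,0,0,0,0,1],[0,0,0,0,0,0,1],[0,0,0,0,0,0,1],[0,0,0,0,0,0,1],[0,0,0,0,0,0,1],[0,0,0,0,0,0,1],[0,0,0,0,0,0,1],[0,0,0,0,0,0,1],[0,0,0,0,0,0,1],[0,0,0,0,0,0,1]],
])

```text
time_s: 19.85
ee_pos: [436.0, -299.4, 85.0]
ee_rot: [180.0, -0.0, 23.6]
force: [-0.6, 0.5, 0.4]
gripper_width: 0.3
gripper_force: 0.0
```

Request:
send_rows([
  [[0,0,0,0,0,0,1],[0,0,0,0,0,0,1],[0,0,0,0,0,0,1],[0,0,0,0,0,0,1],[0,0,0,0,0,0,1],[0,0,0,0,0,0,1]],
])

```text
time_s: 20.45
ee_pos: [436.0, -299.5, 85.0]
ee_rot: [180.0, 0.0, 23.7]
force: [-0.0, 0.5, 0.5]
gripper_width: 0.5
gripper_force: 0.0
```

Run:
```python
from h import *
S,SD=optics.grab_frame("scene"); s=env.state(); print(s["ee_pos"],s["time_s"],s["force"])
cv2.imwrite("pics/b6.png",np.hstack([cv2.resize(S[250:340,130:260,::-1],(520,360)),cv2.resize(S[215:275,310:355,::-1],(270,360))]))
```

```text
[ 436.04185022 -299.43687446   84.97000832] 20.5 [-0.10428677  0.82632295  0.38942018]
```

View pics/b6.png

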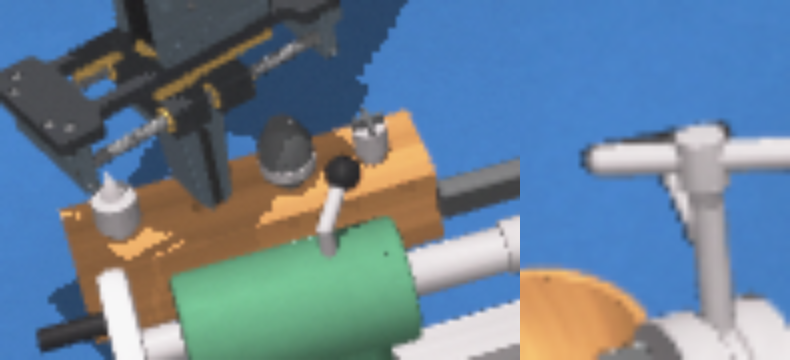

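The fingertips (crop about (200,195)) are just above the empty hole. The accessories are untouched, the key still stands as before, and there is no contact force. Handing in.

```bash
python3 -c "
from workcell import env
print(env.job_done())"
```

```text
the job is handed in; nothing more can be done
None
```

The job is handed in at about 20 s: the stop button went fully down (about 8 mm), the closed fingertips pointed at the chuck key for about 2.5 s, and they finished pointing about 11 mm above the empty hole; I saw nothing else move.

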